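# Open the double-latched trial-lens case and put the cross-cylinder wand away

### The job

Put the nickel cross-cylinder wand away in the long front compartment of the trial-lens case: slide the lid latch fully open, raise the lid until the safety catch stops it, then press in the catch that shows under the lid's front edge so that the gas strut swings the lid up. Lay the wand gently down flat along the compartment, leave the case standing wide open, and do not disturb the trial frame or the two amber lenses.

Things in the scene. Friction and masses are not known exactly. Their poses are not given: they have to be found in the camera images.
- case: Dark trial-lens case fixed to the table; base 165 (x) x 300 (y) x 95 mm high. Origin on the table; x runs from the front wall (outer face x = -100, towards the robot) to the hinge line at the back (x = +65, z = 60, along y), z up. Wand compartment behind the front wall, then a rack of lenses (tops z = 94); a gas strut in a channel at the -y side. Place and yaw (to 0.2 rad) vary.
- latch (a joint): Slide latch on the lid (m): 0 to 0.003 locked at the start, 0.018 fully open at its end stop. It slides in the case's -y direction, towards the handle, rubs with about 2.5 N and stays where it is left; the lid is held until it has slid about 12 mm.
- latch_knob (a point): Centre of the top of the latch's nickel thumb piece: 18 (x) x 16 (y) mm, 16 mm high, on the lid top beside the handle, near the front edge. Lid shut and latch locked: x = -85, y = 88, z = 121 mm in the case's frame; the lid top there is at z = 105. Beyond it (+y) the lid top is bare to y = 155. The handle's nearer post is at y = 50.
- lid (a joint): Lid angle (rad) about the hinge line: 0 shut, 1.6 wide open, upright behind the compartment, its top 245 mm above the table. Unlatched it lies shut by its weight (about 3 N lifts it at the handle). Above about 0.15 the gas strut carries it: the safety catch stops it at 0.28 and it stays there by itself. With the catch pressed, the strut swings it open in about 1.5 s.
- handle (a point): Middle of the lid's nickel bow handle: round bar 10 mm thick, 100 mm long along the case's y, bar centre 34 mm above the lid top (29 mm free below the bar). Lid shut: x = -85, y = 0, z = 139 mm in the case's frame. It turns with the lid about the hinge line and has gone 39 mm up and 28 mm towards +x when the safety catch stops the lid.
- catch (a joint): Travel (m) of the safety catch in the case's front wall: 0 at rest, 0.010 pressed fully in. Pressing it in the case's +x direction takes 2 N at first, 5 N at the end; it springs back when let go. Pressed more than about 7 mm it frees the raised lid; keep it in for half a second while the lid moves off.
- catch_pad (a point): Centre of the front face of the catch's ribbed push pad, 36 (y) x 24 (z) mm, upright, facing -x; at rest x = -114.5, y = 0, z = 48 mm in the case's frame. Hidden by the lid's front apron (outer face x = -118, down to z = 35) while shut. Lid on the catch: the apron's lower edge hangs at x = -118, z = 87, so only a tool tilted about 30 to 45 degrees, tips forward, gets under it.
- compartment (a point): Centre of the flat felt floor of the wand compartment, at x = -53.5, y = 0, z = 65 mm in the case's frame, same axes. Inside it is 83 mm (x) by 244 mm (y); its walls rise 30 mm above the floor at the front, 22 to 24 mm at the back and ends.
- wand: Nickel cross-cylinder wand lying flat, left or right of the case; 163 mm long, 50 to 100 g. Flat-sided handle 11 mm wide, 9 mm thick, from x = -65 to +35 mm; thin neck; round lens mount 36 mm across, 9 mm thick, centred at x = +80. Origin: on the handle's underside, near the balance point; x along the handle towards the mount, z up.
- trial_frame: Tortoiseshell trial frame standing on its two round rims and two bent side arms, on the other side of the case from the wand; 130 (y) x 120 (x) x 60 mm high. Origin: on the table midway between the rims; the arms reach to +x. To be left alone.
- lens_a: Loose amber trial lens lying flat in front of the case: metal rim 38 mm across, 4.5 mm thick, with a small tab. Origin: centre of its underside. To be left alone.
- lens_b: Second loose amber trial lens, the same as the first. To be left alone.
Not all that is in view belongs to the job. Of the things that look like the wand, take the one that is farthest to the robot's left at the start.

How it is judged:
By the outcome, as a careful person would: the job done as asked, in the order asked, and still so for the second after the job is handed in, with the robot touching nothing.
It also fails if it takes over 72 s, if anything falls off the work surface, if the arm or the gripper's body presses on something with over 40 N, if the wrist force passes 120 N, or if a joint passes its speed limit or range.

### The arm

A 6-joint arm with a two-finger parallel gripper is mounted at the origin on the work surface. World frame = base frame: x ahead of the robot, y to its left, z up, the work surface at z = 0. Lengths are in mm, angles in degrees, forces in N, time in s.
With the tool pointing down it reaches from about 325 to 775 mm from the base axis. Payload 5.5 kg.
Tool frame: the origin (TCP) lies between the finger pads; the fingertips stand 14 mm ahead of it and the grasp point (between the pads) lies 5 mm behind it; z points along the fingers, y is the line along which they close (so a half turn about z gives the same grasp; the last joint's range is limited). The gripper opens to 85 mm and grips with 20 to 120 N. Pads are 22 mm wide; open, the fingers measure 114 mm over their backs; the gripper's body (76 mm by 85 mm) begins 54 mm behind the grasp point. The pads swing forward as they close: fully open they stand 13 mm farther back than shut.
Start: joints at [-67.706, 5.22, 70.514, -0, 104.267, -3.249], TCP at [258.71, -541.374, 245.275] pointing down, gripper open.
Joint ranges: [-164.24, 164.24], [-49.07, 125.15], [9.68, 141.18], [-86.29, 266.29], [3.28, 154.24], [-151.56, 151.56]. Speed limits (degrees/s): [147.25, 147.25, 172.46, 180, 180, 180].

### API

Orientations are given as [roll, pitch, yaw] about the fixed x, y, z axes, in that order (R = Rz(yaw) Ry(pitch) Rx(roll)).
In Python, from station import env gives the robot as it stands. Calls block until the motion is done:
- env.move_ptp(position, orientation): joint-space move of the TCP to a pose.
- env.movel(position, feed=150, rotation=None, stop_force=None): straight line of the TCP; rotation=None keeps the orientation; feed is the mean speed in mm/s. With stop_force (N) it stops when the force on the tool has changed by that much, and returns True; else False.
- env.movej(angles): joint-space move.
- env.release() and env.close_gripper(grasp_force=None): open the fingers fully, or close them until they stop; grasp_force is the grip in N (None keeps the last).
- env.sleep(seconds).
- env.inverse_kinematics(position, orientation): joint angles nearest the present ones, or None.
- env.capture(name): name is "scene" or "top"; returns a dict with "image" (400x640x3 uint8, blue, green, red), "K" (3x3 intrinsics, pixels), "extrinsics" (4x4, takes a point from camera to world coordinates). Camera axes: x right, y up, looking along -z (the intrinsics and any distortion apply to the point x, -y, -z); pixel columns grow to the right and rows downward; lengths in mm; the calibration is good to about 2 mm. A picture is of the moment at which its call begins. There is no depth.
A pose or a line that the arm cannot do raises env.IKError and nothing moves.
- env.finish_job(): hands the job in, once; it reports no verdict.
Readings, each from a call of its own:
- env.read_time_s(): time.
- env.read_joint_positions(): joint angles.
- env.read_qvel(): joint speeds.
- env.read_joint_efforts(): joint torques, N m.
- env.read_tool_pos(): TCP position.
- env.read_orientation(): TCP orientation.
- env.read_force(): force on the tool from outside, world axes, zero at the start.
- env.read_wrist_torque(): the same for the moment, N m.
- env.read_grip_width(): opening from 0.0 (shut) to 1.0 (fully open).
Only numpy, scipy, OpenCV 4.12 (cv2) and the standard library are available. Lean on these libraries where they do the work, as an engineer would, in place of code of your own. Each camera call takes 0.05 s, during which the arm holds its last target. There are 200 camera calls.

## Working session

There is one attempt and no reset: what is moved stays moved. The work goes in short steps, each a Python script; the robot and the scene stay as the last script left them, time stands still between calls to the robot, and variables do not carry over. Pictures are saved under pics/ and viewed, on a budget of 10 in all, crops included, one or two more only if the job needs it, and the job is handed in when it is done.

```bash
ls; mkdir -p pics; cat > h.py <<'E'
import numpy as np, cv2
from station import env
def cap(n,f=None):
    c=env.capture(n)
    if f: cv2.imwrite('pics/'+f,c['image'])
    return c
def ray(c,u,v):
    p=cv2.undistortPoints(np.array([[[u,v]]],float),np.array(c['K'],float),np.array(c.get('dist',np.zeros(5)),float))[0,0]
    E=np.array(c['extrinsics']); d=E[:3,:3]@np.array([p[0],-p[1],-1.]); return E[:3,3],d/np.linalg.norm(d)
def onz(c,u,v,z):
    o,d=ray(c,u,v); return o+d*(z-o[2])/d[2]
def proj(c,P):
    E=np.linalg.inv(np.array(c['extrinsics'])); p=E[:3,:3]@np.array(P,float)+E[:3,3]
    q=np.array([p[0],-p[1],-p[2]]); K=np.array(c['K']); q=K@(q/q[2]); return q[:2]
E
python3 - <<'E'
from h import *
a=cap('scene','s0.png'); b=cap('top','t0.png')
for c in (a,b):
    print(c.keys()); print(np.round(c['K'],1).tolist()); print(np.round(c['extrinsics'],3).tolist())
E
```

```text
pics
dict_keys(['image', 'K', 'extrinsics'])
[[362.6, 0.0, 317.0], [0.0, 362.6, 199.5], [0.0, 0.0, 1.0]]
[[0.882, -0.386, 0.269, 813.844], [0.47, 0.708, -0.526, -553.424], [0.012, 0.591, 0.807, 982.669], [0.0, 0.0, 0.0, 1.0]]
dict_keys(['image', 'K', 'extrinsics'])
[[487.3, 0.0, 314.1], [0.0, 487.3, 201.5], [0.0, 0.0, 1.0]]
[[0.011, 0.995, -0.098, 421.114], [-1.0, 0.009, -0.023, -21.803], [-0.022, 0.098, 0.995, 1202.244], [0.0, 0.0, 0.0, 1.0]]
```

View pics/t0.png

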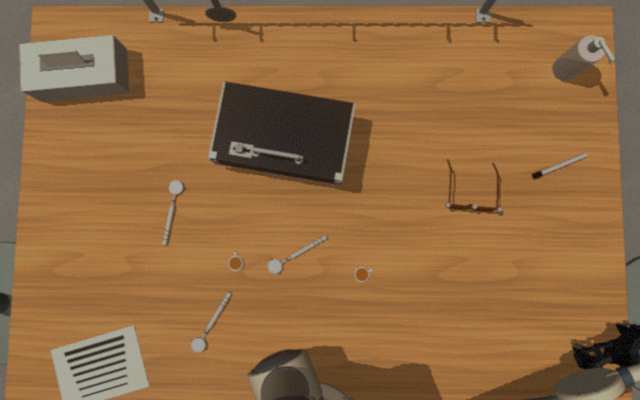

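View pics/s0.png

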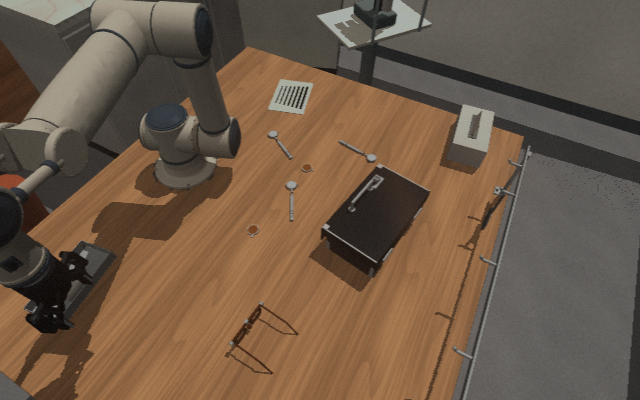

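The top view shows the case lid at about (283,130), with the latch at (240,150) and the handle at (275,154). The trial frame is at (474,190) and the lenses are at (235,262) and (362,274). Three things look like the wand: A (172,212), B (298,255) and C (213,322). Image left is the robot's left (+y), so A is farthest left and fits. I'll confirm it in an enlarged crop.

```bash
python3 - <<'E'
from h import *
b=cap('top'); np.save('pics/t.npy',b['image']); im=b['image']
cr=im[70:260,140:370]; cv2.imwrite('pics/crop.png',cv2.resize(cr,None,fx=3.4,fy=3.1,interpolation=cv2.INTER_CUBIC))
for n,(u,v) in dict(A=(172,212),B=(298,255),C=(213,322)).items(): print(n,onz(b,u,v,5).round())
# wand A by brightness/saturation
hsv=cv2.cvtColor(im,cv2.COLOR_BGR2HSV)
m=((hsv[...,1]<70)&(hsv[...,2]>90)).astype(np.uint8); 
n,l,s,c=cv2.connectedComponentsWithStats(m)
for i in range(1,n):
    if s[i,4]>20: print(i,s[i].tolist(),c[i].round(1))
E
```

```text
A [510. 358.   5.]
B [407.  44.   5.]
C [244. 248.   5.]
1 [0, 0, 146, 295, 11172] [37.4 94.7]
2 [154, 0, 59, 5, 285] [182.8   2. ]
3 [219, 0, 267, 5, 1323] [351.6   2. ]
4 [493, 0, 147, 263, 6535] [618.7  98.5]
6 [149, 9, 14, 13, 127] [155.9  16.3]
7 [476, 9, 15, 13, 128] [481.8  16.3]
28 [209, 82, 17, 77, 206] [215.7 128.3]
29 [334, 104, 21, 79, 243] [344.7 150.8]
30 [229, 141, 74, 18, 506] [255.4 150.8]
31 [541, 153, 45, 22, 203] [563.4 163.6]
34 [163, 180, 20, 65, 343] [171.8 205.6]
38 [268, 236, 59, 38, 344] [290.9 256.6]
40 [626, 259, 14, 65, 755] [633.4 291.5]
48 [191, 292, 40, 60, 373] [208.3 327.6]
49 [0, 314, 10, 86, 599] [  3.3 350.6]
50 [51, 326, 98, 74, 4500] [100.9 367.5]
52 [281, 359, 21, 9, 52] [291.3 363.4]
59 [629, 365, 11, 24, 162] [635.4 375. ]
64 [249, 370, 23, 30, 259] [258.8 382.7]
66 [606, 372, 12, 4, 24] [612.  373.6]
69 [559, 378, 66, 22, 569] [599.5 392.8]
71 [321, 385, 24, 15, 143] [331.2 393.6]
72 [632, 387, 8, 13, 82] [635.5 393.6]
```

View pics/crop.png

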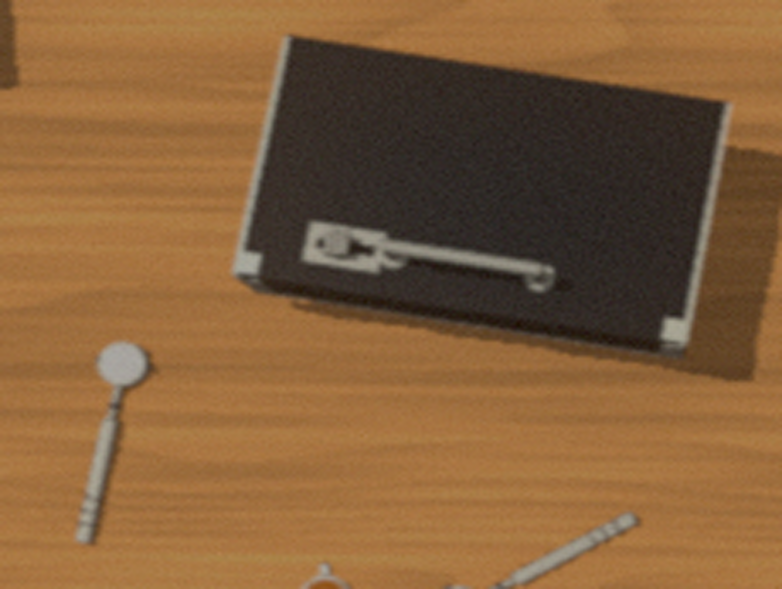

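The crop confirms A as the wand (mount at (176,188), handle end at (165,244) in full-image pixels). It is nickel, with the same shape as the others, and farthest left. The lid's top corners, latch knob and handle are all clear.

```bash
python3 - <<'E'
from h import *
b=cap('top');a=cap('scene'); im=b['image']
f=lambda x,y:(140+(x+.5)/3.4-.5,70+(y+.5)/3.1-.5)
C={k:onz(b,*f(*p),105)[:2] for k,p in dict(BL=(288,38),BR=(730,103),FL=(236,275),FR=(688,347)).items()}
print(C)
for p,q in(('FL','FR'),('BL','BR'),('FL','BL'),('FR','BR')): 
    d=C[q]-C[p]; print(p,q,np.linalg.norm(d),np.degrees(np.arctan2(d[1],d[0])))
kn=onz(b,*f(335,241),121)[:2]; h1=onz(b,*f(385,246),139); h2=onz(b,*f(551,268),139)
print('knob',kn,'bar',h1,h2)
# dark lid mask min-area rect
hsv=cv2.cvtColor(im,cv2.COLOR_BGR2HSV)
# wand
m=((hsv[...,1]<80)&(hsv[...,2]>85)).astype(np.uint8); m[:,:150]=0;m[:175]=0;m[250:]=0;m[:,195:]=0
ys,xs=np.nonzero(m); P=np.array([onz(b,x,y,7)[:2] for x,y in zip(xs,ys)])
hd=P[P[:,0]<545-20]; mt=P[P[:,0]>553]
print(len(P),P.min(0),P.max(0)); 
vx=cv2.fitLine(hd.astype(np.float32),cv2.DIST_L2,0,.01,.01).ravel(); print('handle',vx, hd.min(0),hd.max(0)); print('mount',cv2.minEnclosingCircle(mt.astype(np.float32)),mt.mean(0))
cv2.imwrite('pics/scrop.png',cv2.resize(a['image'][125:285,300:450],None,fx=4,fy=3.7,interpolation=cv2.INTER_CUBIC))
E
```

```text
{'BL': array([807.34987248, 215.71696395]), 'BR': array([758.4904484 , -86.73433207]), 'FL': array([626.62839733, 245.72707828]), 'FR': array([575.21612881, -59.23938062])}
FL FR 309.26972436925325 -99.56913892588938
BL BR 306.37237112672034 -99.17655541661837
FL BL 183.19622961029285 -9.428346525813968
FR BR 185.32525078148106 -8.531928506815413
knob [649.22603346 176.40793941] bar [641.98725809 140.19925795 139.        ] [626.69801561  31.36458258 139.        ]
372 [430.6287699  332.36345197] [589.80634821 379.27931459]
handle [ 9.8686939e-01 -1.6152044e-01  4.7790411e+02  3.6642914e+02] [430.6287699  355.13648896] [524.71286291 379.27931459]
mount ((572.2222900390625, 351.24749755859375), 19.030752182006836) [572.09481709 351.03989031]
```

View pics/scrop.png

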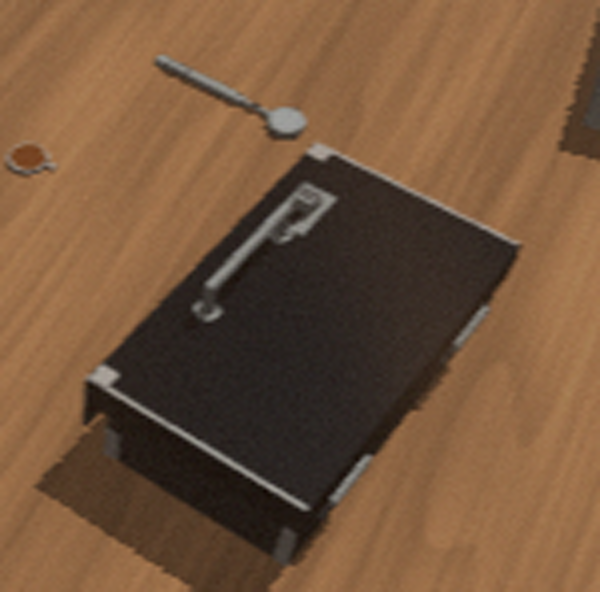

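```bash
cat >> h.py <<'E'
O=np.array([718.2,74.2]); YAW=-9.2
def W(x,y,z):
    c,s=np.cos(np.radians(YAW)),np.sin(np.radians(YAW)); return [O[0]+c*x-s*y,O[1]+s*x+c*y,z]
def C(p):
    c,s=np.cos(np.radians(YAW)),np.sin(np.radians(YAW)); dx,dy=p[0]-O[0],p[1]-O[1]; return np.array([c*dx+s*dy,-s*dx+c*dy,p[2]])
def tip(t,x,z,y=0):   # TCP for tilted tool (deg), top front corner of shut tips at case (x,y,z)
    t=np.radians(t); s,c=np.sin(t),np.cos(t)
    return W(x-11*c-14*s,y,z-11*s+14*c)
E
python3 - <<'E'
from h import *
a=cap('scene'); b=cap('top')
for n,p in dict(knob=(-85,88,121),h1=(-85,50,139),h2=(-85,-50,139),FL=(-118,153,105),FR=(-118,-153,105)).items():
    print(n,[ (proj(c,W(*p))).round(1).tolist() for c in (a,b)], 'scrop',((proj(a,W(*p))-[300,125])*[4,3.7]).round())
print(np.round(env.read_orientation(),1), env.read_time_s())
P=dict(latch=(W(-85,130,140),[180,0,YAW]),latch2=(W(-85,130,140),[180,0,YAW+180]),
 bar=(W(-85,0,144),[180,0,YAW+90]),bar2=(W(-85,0,144),[180,0,YAW-90]),
 barL=(W(-57,0,183),[180,0,YAW+90]),
 catch=(tip(40,-150,49),[180,-40,YAW]),catch2=(tip(40,-101,49),[180,-40,YAW]),
 wand=([493,364,15],[180,0,YAW]),wandB=([493,364,15],[180,0,YAW+180]),
 place=(W(-53.5,-16,80),[180,0,YAW+90]),place2=(W(-53.5,16,80),[180,0,YAW-90]))
for k,v in P.items():
    j=env.inverse_kinematics(*v); print(k,None if j is None else np.round(j).tolist())
E
```

```text
knob [[377.0, 176.7], [238.9, 147.8]] scrop [308. 191.]
h1 [[371.3, 180.5], [254.3, 148.9]] scrop [285. 205.]
h2 [[352.7, 201.8], [298.5, 156.3]] scrop [211. 284.]
FL [[378.2, 162.9], [209.8, 158.6]] scrop [313. 140.]
FR [[321.8, 226.2], [341.4, 180.7]] scrop [ 87. 375.]
[-180.    -0.    25.5] 0.35
latch [15.0, 19.0, 65.0, -0.0, 96.0, 115.0]
latch2 [15.0, 19.0, 65.0, 0.0, 96.0, -65.0]
bar [5.0, 12.0, 74.0, -0.0, 95.0, 14.0]
bar2 None
barL [4.0, 15.0, 65.0, -0.0, 99.0, 13.0]
catch [16.0, -26.0, 126.0, -23.0, 46.0, 126.0]
catch2 [13.0, -18.0, 120.0, -21.0, 42.0, 123.0]
wand [33.0, 12.0, 87.0, -0.0, 81.0, 132.0]
wandB [33.0, 12.0, 87.0, 0.0, 81.0, -48.0]
place [3.0, 17.0, 74.0, -0.0, 89.0, 12.0]
place2 None
```

```bash
sed -i 's/718.2,74.2/718.8,73.2/' h.py; python3 - <<'E'
from h import *
env.close_gripper(20); print(env.read_time_s())
o=[180,0,YAW+180]
env.move_ptp(W(-85,134,180),o); print(env.read_time_s())
print('down',env.movel(W(-85,134,124),feed=120,stop_force=8))
print('hit',env.movel(W(-85,80,124),feed=40,stop_force=10),C(env.read_tool_pos()).round(1),np.round(env.read_force(),1))
env.sleep(0.2); print(np.round(env.read_force(),1))
env.movel(W(-85,104,124),feed=80); 
cv2.imwrite('pics/l1.png',cv2.resize(cap('top')['image'][60:260,140:370],None,fx=3,fy=3,interpolation=cv2.INTER_CUBIC)); print(env.read_time_s())
env.movel(W(-85,110,190),feed=200); print(env.read_time_s())
E
```

```text
1.1167
4.1333
down False
hit True [-85.1  92.7 123.9] [2.3 4.1 2.6]
[2.6 3.  3.9]
6.2917
6.775
```

```bash
cat >> h.py <<'E'
from scipy.spatial.transform import Rotation as Rn
def lidpose(a,back=0):  # TCP pose gripping bar at lid angle a
    o=Rn.from_euler('z',YAW,degrees=True)*Rn.from_euler('y',a)*Rn.from_euler('zyx',[90,0,180],degrees=True)
    v=Rn.from_euler('y',a).apply([-150,0,79-5+back]); return W(65+v[0],0,60+v[2]),o.as_euler('xyz',degrees=True).tolist()
E
python3 - <<'E'
from h import *
env.release()
p,o=lidpose(0,65); env.move_ptp(p,o)
p,o=lidpose(0); print('down',env.movel(p,feed=120,stop_force=10))
env.close_gripper(20); print(env.read_grip_width(),np.round(env.read_force(),1),env.read_time_s())
for a in (.07,.14,.21,.26,.29):
    p,o=lidpose(a); r=env.movel(p,feed=50,rotation=o,stop_force=25); print(a,r,np.round(env.read_force(),1))
    if r: break
env.release(); print(env.read_time_s())
p,o=lidpose(.28,70); env.movel(p,feed=150); print(env.read_time_s())
cv2.imwrite('pics/l2.png',cv2.resize(cap('scene')['image'][100:290,270:470],None,fx=3.2,fy=3.1,interpolation=cv2.INTER_CUBIC))
E
```

```text
Traceback (most recent call last):
station.IKError: the arm cannot take that pose within its joint ranges
```

```bash
sed -i "s/'zyx'/'ZYX'/" h.py; python3 - <<'E'
from h import *
print([None if env.inverse_kinematics(*lidpose(a)) is None else 1 for a in (0,.15,.29)],lidpose(0)[1],env.read_time_s())
env.release()
p,o=lidpose(0,65); env.move_ptp(p,o)
p,o=lidpose(0); print('down',env.movel(p,feed=120,stop_force=10))
env.close_gripper(20); print(env.read_grip_width(),np.round(env.read_force(),1),env.read_time_s())
for a in (.07,.14,.21,.26,.29):
    p,o=lidpose(a); r=env.movel(p,feed=50,rotation=o,stop_force=25); print(a,r,np.round(env.read_force(),1))
    if r: break
env.release(); print(env.read_time_s())
p,o=lidpose(.28,70); env.movel(p,feed=150); print(env.read_time_s())
cv2.imwrite('pics/l2.png',cv2.resize(cap('scene')['image'][100:290,270:470],None,fx=3.2,fy=3.1,interpolation=cv2.INTER_CUBIC))
E
```

```text
[1, 1, 1] [180.0, 0.0, 80.8] 7.5583
down False
0.10563727675052108 [-8.6  0.9  3.1] 10.4167
0.07 False [-9.6 -0.3  4.1]
0.14 False [-8.4  0.9  6.2]
0.21 False [-6.6 -1.   7.3]
0.26 False [-6.  -0.5  6.4]
0.29 False [-11.6  -0.1   3.1]
12.8583
13.4667
```

View pics/l2.png

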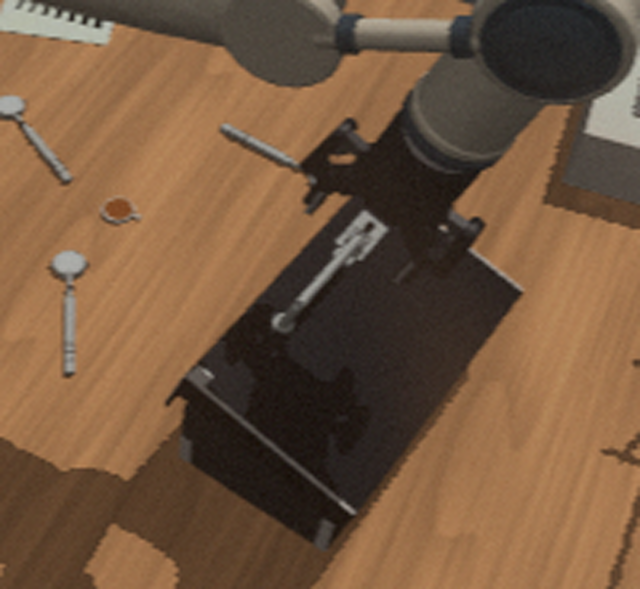

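The lid has lifted: there is an open gap under the front apron near (175,395), and it holds with the gripper off the bar, whose far end is at (283,320). Next I check the lid angle numerically and press the catch.

```bash
python3 - <<'E'
from h import *
a=cap('scene')
for an in (0,.15,.22,.28):
    f=lambda x,y,z:(lambda v:W(65+v[0],y,60+v[2]))(Rn.from_euler('y',an).apply([x-65,0,z-60]))
    print(an,((proj(a,f(-85,-50,139))-[270,100])*[3.2,3.1]).round(),((proj(a,f(-118,-153,105))-[270,100])*[3.2,3.1]).round())
o=[180,-40,YAW]
env.movel(W(-150,20,240),feed=250,rotation=[180,0,YAW+90]); env.close_gripper(20)
env.move_ptp(tip(40,-190,110),o); print(env.read_time_s(),env.read_tool_pos())
env.movel(tip(40,-150,49),feed=150)
print(np.round(env.read_force(),1))
r=env.movel(tip(40,-101,49),feed=40,stop_force=14); print(r,C(env.read_tool_pos()).round(1),C(tip(40,-104.5,49)).round(1),np.round(env.read_force(),1))
env.sleep(.7)
cv2.imwrite('pics/l3.png',cv2.resize(cap('scene')['image'][60:290,240:500],None,fx=3,fy=2.6,interpolation=cv2.INTER_CUBIC)); print(env.read_time_s())
E
```

```text
0 [265. 317.] [166. 392.]
0.15 [280. 310.] [174. 382.]
0.22 [288. 308.] [180. 378.]
0.28 [295. 307.] [185. 375.]
16.825 [514.41691436 106.42255425 114.50772594]
[-1.1  0.7  0.5]
True [-1.217e+02 -1.000e-01  5.210e+01] [-121.9    0.    52.7] [-6.5  0.2  4.7]
19.2833
```

View pics/l3.png

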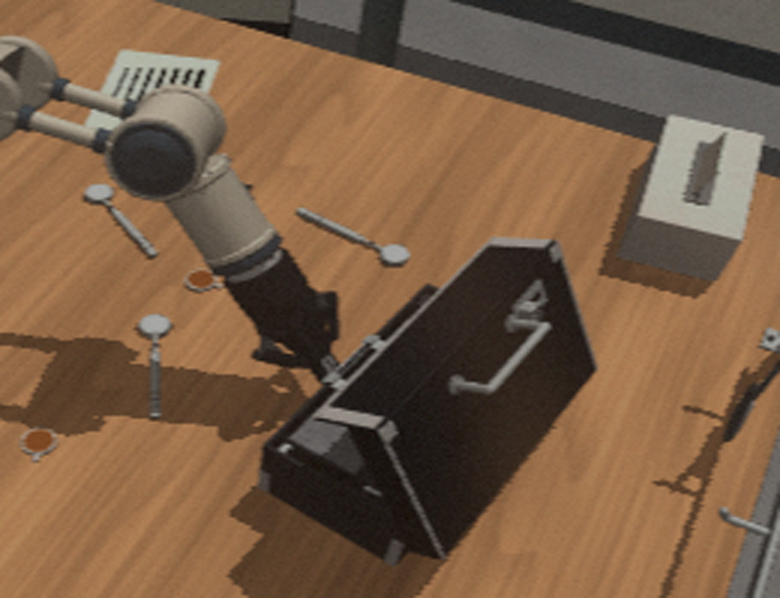

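The lid is swinging up with the catch pressed (pad contact at about (335,375)). Next I back off and pick up wand A.

```bash
python3 - <<'E'
from h import *
env.sleep(.5)
env.movel(tip(40,-165,60),feed=150)
env.movel(tip(40,-230,130),feed=250)
env.release()
o=[180,0,YAW+180]
env.move_ptp([493,364,90],o)
print('down',env.movel([493,364,17],feed=120,stop_force=8),env.read_time_s())
env.close_gripper(25); print(env.read_grip_width(),np.round(env.read_force(),1))
env.movel([493,364,190],feed=200); print(env.read_grip_width(),np.round(env.read_force(),1),env.read_time_s())
cv2.imwrite('pics/l4.png',cv2.resize(cap('top')['image'][40:280,130:380],None,fx=3,fy=2.5,interpolation=cv2.INTER_CUBIC))
E
```

```text
down False 24.975
0.11679548290244203 [ 0.  -0.9  1.4]
0.11240807869736133 [ 0.5  0.2 -0.9] 26.6583
```

View pics/l4.png

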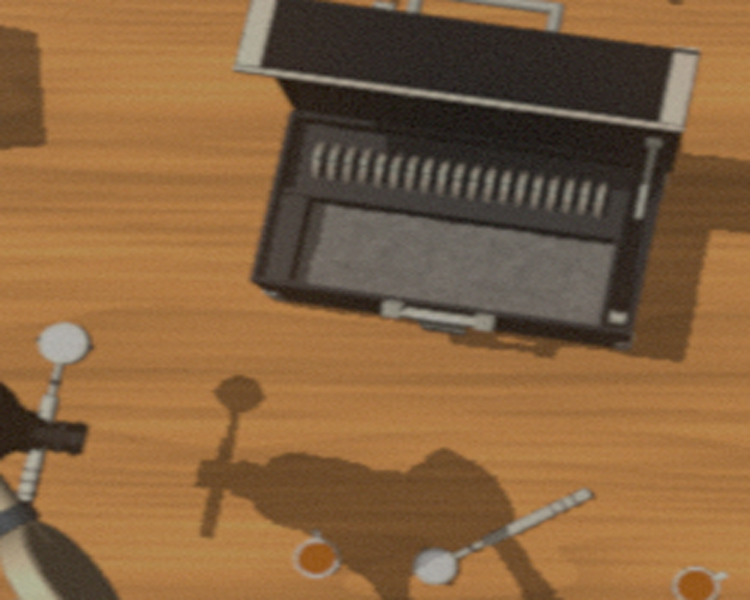

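The lid is wide open and upright at the back. The felt floor is clear, with corners at about (318,203), (612,241), (605,322) and (304,285). The wand is held straight, with its mount at (65,343). Next I lower it into the compartment.

```bash
python3 - <<'E'
from h import *
o=[180,0,YAW+90]
env.move_ptp(W(-53.5,16.5,190),o); print(env.read_time_s(),env.read_grip_width())
env.movel(W(-53.5,16.5,97),feed=110)
r=env.movel(W(-53.5,16.5,78),feed=15,stop_force=3); print(r,C(env.read_tool_pos()).round(1),np.round(env.read_force(),1),env.read_time_s())
cv2.imwrite('pics/l5.png',cv2.resize(cap('scene')['image'][90:290,270:470],None,fx=3.2,fy=3,interpolation=cv2.INTER_CUBIC))
E
```

```text
27.9167 0.11354263410923643
True [-53.6  16.5  82.2] [0.1 1.1 4.1] 29.825
```

View pics/l5.png

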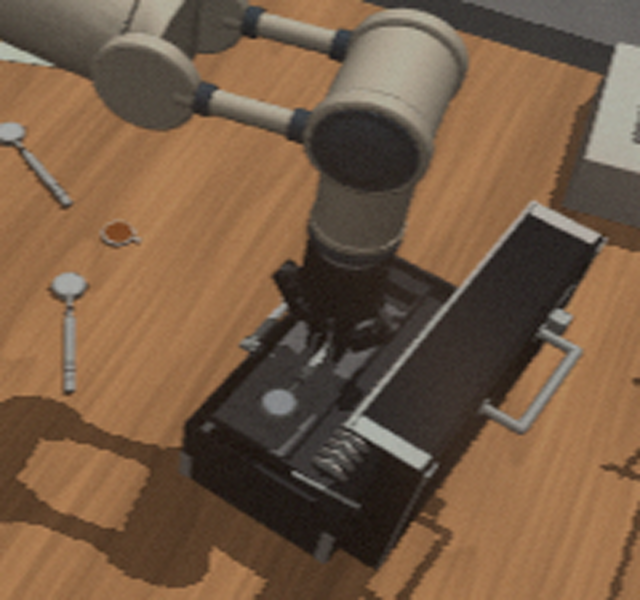

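The wand rests on the felt with its mount at (278,402), lying along the compartment. Contact came at TCP z = 82.2, where 82 was expected. The open fingers are wider than the compartment, so they may touch its walls. After release I lift a little, close above the wand and withdraw.

```bash
python3 - <<'E'
from h import *
t=env.read_time_s(); env.release(); print(env.read_time_s()-t,env.read_grip_width(),np.round(env.read_force(),1))
print(env.movel(W(-53.5,16.5,97),feed=50,stop_force=30)); print(env.read_grip_width(),np.round(env.read_force(),1))
env.close_gripper(20); print(env.read_grip_width())
env.movel(W(-53.5,16.5,200),feed=120); print(env.read_grip_width(),np.round(env.read_force(),1))
env.movel(W(-180,16.5,260),feed=250)
env.move_ptp([330,-330,300],[180,0,45]); print(env.read_time_s())
im=cap('top')['image']; cv2.imwrite('pics/l6.png',cv2.resize(im[30:290,130:530],None,fx=2,fy=2.2,interpolation=cv2.INTER_CUBIC))
E
```

```text
0.4750000000000014 0.6581667616665795 [-3.2  0.2 -1.9]
True
0.6617037928827506 [ 0.4 -0.1  4.7]
0.11965955042296582
0.11956983891301089 [ 1.   0.2 -0.7]
34.9333
```

View pics/l6.png

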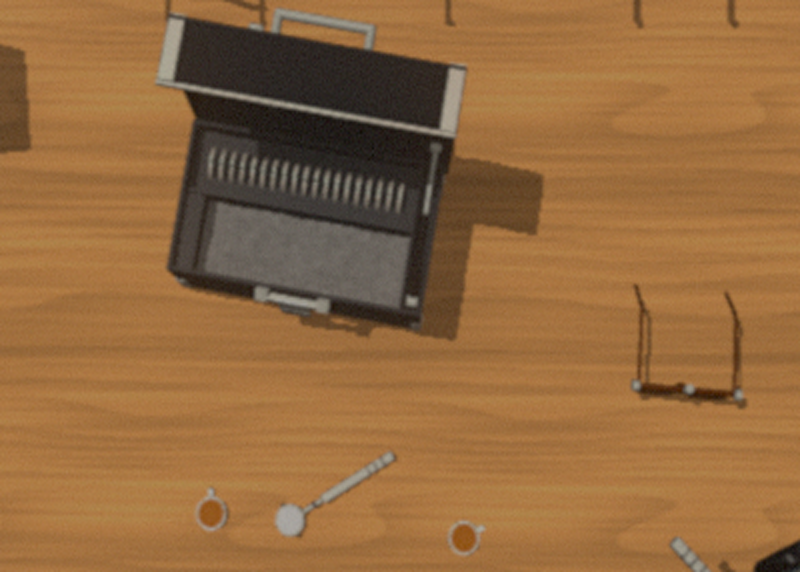

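Two results here. The fingers stalled on the compartment walls at 66 % opening, as feared. My 30 N guard then ended the lift early, so closing gripped the wand again and carried it out; it is in the gripper at (690,560). The frame (690,390) and the lenses (211,512) and (464,538) look untouched. I'll lower the wand again, this time checking the actual lift height before closing.

```bash
python3 - <<'E'
from h import *
o=[180,0,YAW+90]; X,Y=-53.5,16.5
print(env.read_grip_width())
env.movel(W(-180,Y,260),feed=330,rotation=o); env.movel(W(X,Y,190),feed=250)
env.movel(W(X,Y,100),feed=110)
r=env.movel(W(X,Y,78),feed=15,stop_force=3); z0=env.read_tool_pos()[2]; print(r,z0,env.read_grip_width(),env.read_time_s())
env.release(); print(env.read_grip_width(),np.round(env.read_force(),1))
for i in range(4):
    r=env.movel(W(X,Y,z0+12),feed=25,stop_force=35); p=C(env.read_tool_pos()); print(r,p.round(1),env.read_grip_width(),np.round(env.read_force(),1),env.read_time_s())
    if not r: break
E
```

```text
0.1213479161018763
True 79.5273031526595 0.12171202245727247 39.575
0.6566326623545088 [-3.4  0.4  0.3]
False [-54.5  16.   89.7] 0.6825211340096675 [ -3.4   0.1 -16.5] 40.75
```

```bash
python3 - <<'E'
from h import *
X,Y=-53.5,16.5
for i in range(4):
    r=env.movel(W(X,Y,99),feed=25,stop_force=35); p=C(env.read_tool_pos()); print(r,p.round(1),env.read_grip_width(),np.round(env.read_force(),1),env.read_time_s())
    if not r: break
if p[2]>94:
    env.close_gripper(20); print(env.read_grip_width(),np.round(env.read_force(),1))
    if env.read_grip_width()<.05: env.movel(W(X,Y,200),feed=150); env.movel(W(-180,Y,260),feed=330); env.move_ptp([330,-330,300],[180,0,45])
print(env.read_time_s())
im=cap('top')['image']; s=cap('scene')['image'][90:290,270:470]
A=cv2.resize(im[60:200,200:370],(395,325),interpolation=cv2.INTER_CUBIC); B=cv2.resize(s,(400,400),interpolation=cv2.INTER_CUBIC)
K=np.zeros((590,800,3),np.uint8); K[:325,:395]=A; K[:400,400:]=B; K[330:580,:390]=cv2.resize(im,(390,250)); cv2.imwrite('pics/l7.png',K)
E
```

```text
False [-51.6  17.1 103.8] 0.9974933383542363 [-0.6 -0.   0.2] 41.2
-0.002729773200745819 [-0.3  0.  -0. ]
45.175
```

View pics/l7.png

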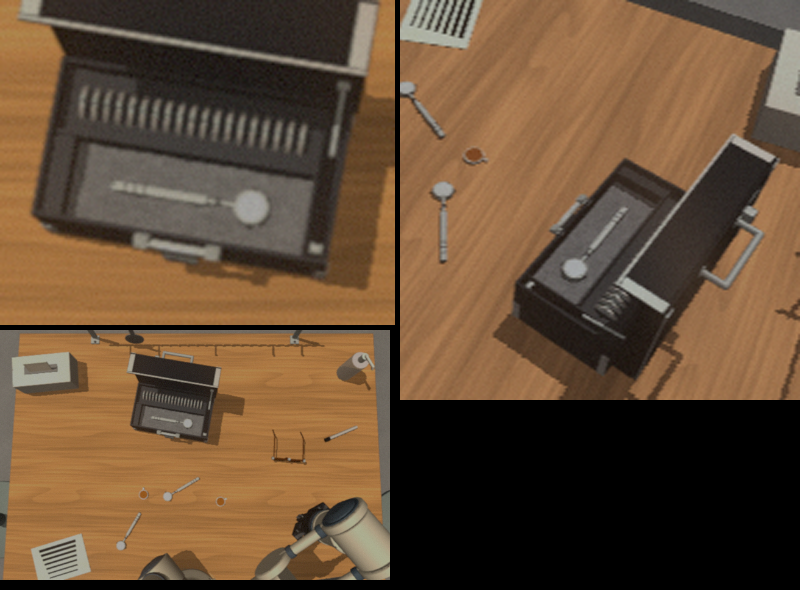

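The wand lies flat along the compartment (handle at (160,190), mount at (250,207) in the top-left view). The lid is upright and the gripper is clear. I'll run a quick numeric check of the lenses and frame, then hand in.

```bash
python3 - <<'E'
from h import *
a=np.load('pics/t.npy'); b=cap('top')['image']
def am(im,x0,x1,y0,y1):
    h=cv2.cvtColor(im[y0:y1,x0:x1],cv2.COLOR_BGR2HSV); m=(h[...,2]<155)&((h[...,1]>215)|(h[...,2]<90)); y,x=np.nonzero(m); return x.mean().round(1),y.mean().round(1),len(x)
for r in ((225,247,252,274),(352,374,263,285),(440,510,155,218)):
    d=cv2.absdiff(a[r[2]:r[3],r[0]:r[1]],b[r[2]:r[3],r[0]:r[1]]); print(am(a,*r),am(b,*r),d.mean().round(1))
env.finish_job(); print(env.read_time_s())
E
```

```text
(np.float64(8.0), np.float64(11.8), 5) (np.float64(8.8), np.float64(9.2), 4) 3.4
(np.float64(10.0), np.float64(10.7), 13) (np.float64(10.3), np.float64(11.8), 14) 3.5
(np.float64(34.2), np.float64(50.4), 195) (np.float64(33.4), np.float64(51.4), 179) 3.3
the job is handed in; nothing more can be done
the job is handed in; nothing more can be done
```

I put the leftmost wand away in the front compartment and handed the job in at about 45 s of robot time. I slid the latch to its end stop, raised the lid onto the safety catch, and pressed the catch with the tool tilted 40° so the strut swung the lid open. Then I laid the wand down until it touched the felt (a contact of about 3 N).

**Last checks:** The final pictures show the wand flat along the compartment, the lid standing wide open and the gripper empty and clear. The image areas around the trial frame and both lenses changed by only about 3 grey levels, roughly what picture noise would give, so they look undisturbed. My colour mask caught too few pixels on the lenses to measure their positions separately.

**What went less well:**
- **Finger contact:** The open gripper is wider than the compartment, so on both releases the fingers pressed against its walls. On the first lift the force change on the tool passed the 30 N stop.
- **First release:** That stop ended the lift too early, so the fingers closed on the wand again and carried it out. I laid it down a second time and released it cleanly. The tool force I read during that lift was about 16 N, and the lift's 35 N stop did not trip.

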